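# Re-close the gaping rings of the red recipe file

## Robot

A 6-joint arm with a two-finger parallel gripper is mounted at the origin on the work surface. World frame = base frame: x ahead of the robot, y to its left, z up, the work surface at z = 0. Lengths are in m, angles in rad, forces in N, time in s.
With the tool pointing down it reaches from about 0.425 to 0.95 m from the base axis. Payload 3.5 kg.
Tool frame: the origin (TCP) lies at the very end of the fingers, on their centre line; the grasp point (between the pads) lies behind it (ctrl.grasp_offset is the z of the grasp point in the tool frame, in m); z points along the fingers, x is the direction in which the jaws open and shut, and the axes are right-handed (so a half turn about z gives the same grasp; the last joint's range is limited). The gripper opens to 85 mm and grips with 20 to 120 N. Pads are 22 mm wide; open, the fingers measure 114 mm over their backs; the gripper's body (76 mm by 85 mm) begins 54 mm behind the grasp point. The pads swing forward as they close: fully open they stand 13 mm farther back than shut.
Start: joints at [-1.268, 0.286, 1.577, -0, 1.279, -0.15], TCP at [0.295, -0.607, 0.231] pointing down, gripper open.
Joint ranges: [-2.77, 2.77], [-0.9, 2.22], [0.21, 2.48], [-1.53, 4.67], [0.24, 2.81], [-2.84, 2.84]. Speed limits (rad/s): [2.79, 2.79, 3.14, 3.14, 3.14, 3.14].

## Interface

Orientations are given as a unit quaternion [x, y, z, w].
In Python, from plant import ctrl gives the robot as it stands.
- The arm moves only by the shell command python3 -m jog 'ROWS' [FORCE]. ROWS is JSON, a list of rows, each an object with "grip": the closure, from 0 (fully open) to 1 (shut); "xyz": the shift along the tool's x, y, z in m, a list of three; "dr": the turn, a rotation vector about the tool's x, y, z in rad, a list of three. A call has 1 to 12 rows; each row is the pose to reach, as a shift and turn from the pose commanded when the call began, along the tool's axes at that moment; what a row does not reach only later rows make up. A row lasts 1/12 s, in which the tool goes at most 41.7 mm and 7.16 degrees, less where a joint would pass 70% of its speed; a pose out of reach is approached as far as the arm can. A call with a gripper value outside its range is refused whole. The fingers move at their own pace and stop on an object; FORCE is the grip in N (left out, the last holds). Time passes only in rows, so rows that repeat a pose let the fingers close. It gives the time, the measured TCP pose, the force and the opening at its end, in the units of the state.
- ctrl.get_state(): the state, without advancing time (a new reading comes with each control period).
- ctrl.read_camera(name): name is "side" or "top" or "wrist"; returns the picture (400x640x3 uint8, red, green, blue); there is no depth.
- ctrl.get_calibration(name): a dict with "mtx" (3x3 intrinsics, pixels), "R" (3x3) and "t" (3): a world point X has camera coordinates R X + t; the wrist camera has in their place "hand_eye" (4x4, takes a point from camera to tool coordinates, whose origin is the TCP and whose axes are the tool frame's). Camera axes: x right, y down, z forward; pixel columns grow to the right and rows downward; lengths in m; the calibration is good to about 2 mm. A picture is of the moment at which its call begins: read the wrist's pose just before it. get_calibration takes no time and is no camera call.
- ctrl.sign_off(): hands the job in, once; it reports no verdict.
The state is a dict: "time": time; "qpos": joint angles; "dq": joint speeds; "joint_efforts": joint torques, N m; "eef_pos": TCP position; "tcp_rot": TCP orientation; "contact_force": force on the tool from outside, world axes, zero at the start; "wrist_torque": the same for the moment, N m; "opening": opening from 0.0 (shut) to 1.0 (fully open).
Only numpy, scipy, OpenCV 4.12 (cv2) and the standard library are available. Lean on these libraries where they do the work, as an engineer would, in place of code of your own. Each camera call takes 0.05 s, during which the arm holds its last target.

## Task

The rings of the red recipe file on the toppings counter have been left gaping. Lift its lever all the way up so that the rings spring wide open, then press the lever all the way down again so that they close, and let go. Leave the lever of the blue file as it is.

Things in the scene. Friction and masses are not known exactly. Their poses are not given: they have to be found in the camera images.
- red_file: Red lever arch file, open and flat, fixed; a blue twin lies beside it, either way round. 215 mm (x) by 385 mm (y), z up; pages on +y (12 mm high). Origin: centre of underside, on the counter. Lever hinge: axis parallel to y through (20, 42.5, 45) mm; the lever runs from it to -x. Wire rings at x -15 and 65, y 67 to 107 mm, 56 mm high; open, they lean to y 46 and reach 66 mm
- red_lever (a joint): Angle of the red file's lever: 0 = pressed fully down, level (rings shut); 1.25 rad = fully up, its stop (rings wide open). It starts part raised. The rings move with it. It stays where it is left and takes about 3 N at its tip to move
- red_lever_tip (a point): Centre of the black grip roll at the free end of the red file's lever: 16 mm in diameter, 24 mm long, parallel to the file's y axis, 100 mm from the hinge. 45 mm above the counter with the lever fully down, 140 mm fully up. The lever is a steel bar 10 mm wide, 5 mm thick. Pinched from above across its flat ends, the roll turns between the fingers as the lever swings
- blue_lever_tip (a point): Centre of the same black grip on the blue file's lever, which must be left alone

How it is judged:
On the way:
1. the red file's lever is lifted right up (above 1.05 rad of its 1.25), so that the rings are wide open (value of joint red_lever above 1.05 rad), for 0.1 s.
At the end, for the whole second after the job is handed in: The red file's lever has been pressed down again, to within 0.17 rad (10 degrees) of level, which shuts its rings, and the grip of the blue file's lever is within 20 mm of where it started (value of joint red_lever below 0.17 rad and distance of blue_lever_tip from where it was at the start of the episode below 0.02 m); the robot touches nothing.
It fails at once if the blue file's lever is moved (its grip more than 20 mm from where it started) (distance of blue_lever_tip from where it was at the start of the episode above 0.02 m).
It also fails if it takes over 34 s, if anything falls off the work surface, if the arm or the gripper's body presses on something with over 40 N, if the wrist force passes 120 N, or if a joint passes its speed limit or range.

## Working session

There is one attempt and no reset: what is moved stays moved. The work goes in short steps, Python scripts to look and compute and a shell command to move; the robot and the scene stay as the last step left them, time stands still between calls to the robot, and variables do not carry over. Pictures are saved under pics/ and viewed, and the job is handed in when it is done.

```bash
mkdir -p pics
python3 - <<'E'
from plant import ctrl
import cv2
for n in ["top","side","wrist"]:
    im=ctrl.read_camera(n); cv2.imwrite(f"pics/{n}0.png",im[:,:,::-1])
    c=ctrl.get_calibration(n); print(n,{k:v.tolist() if hasattr(v,'tolist') else v for k,v in c.items()})
print(ctrl.get_state(), ctrl.grasp_offset)
E
```

```text
top {'mtx': [[404.17773401563164, 0.0, 317.4369140775146], [0.0, 404.17773401563164, 194.99927419909594], [0.0, 0.0, 1.0]], 'R': [[-0.008764724923868811, -0.9999547016327377, 0.0037113716589547642], [-0.9793817516857328, 0.007835165782007865, -0.2018662791110831], [0.20182805568600753, -0.005404152084317455, -0.9794060603642675]], 't': [0.03370889615585589, 0.5189308359297661, 0.8255065420617176]}
side {'mtx': [[379.1847625921779, 0.0, 316.5919289213792], [0.0, 379.1847625921779, 200.0792003113459], [0.0, 0.0, 1.0]], 'R': [[-0.9900459205638696, -0.13899924233065494, 0.022097190010116674], [-0.10726121731114698, 0.6435016488448182, -0.7578922477469544], [0.09112686999875638, -0.752718299608495, -0.6520054102526495]], 't': [0.5229261613430649, 0.09418509568360858, 0.8251487053172941]}
wrist {'mtx': [[306.2685894306827, 0.0, 323.5854817366563], [0.0, 306.2685894306827, 200.02562624383472], [0.0, 0.0, 1.0]], 'hand_eye': [[0.9999991860233689, 0.0009512044073868947, -0.0008503897771609992, 0.00034102627399279495], [-0.0006564851071222366, 0.9550851570843124, 0.2963307472142175, -0.07520111845850697], [0.001094065766697058, -0.29632994773969057, 0.9550850041188419, -0.1415384137177944], [0.0, 0.0, 0.0, 1.0]]}
{'time': 0.15, 'qpos': array([-1.26800167e+00,  2.87005700e-01,  1.57782782e+00,  3.41834372e-05,
        1.27862265e+00, -1.50006727e-01]), 'dq': array([-0.0003909 , -0.00160782, -0.00564292,  0.00016915, -0.00315784,
       -0.00028044]), 'joint_efforts': array([ 1.54344038e-03, -4.06597209e+01, -2.93142629e+01, -1.09382840e-04,
        3.93904047e-03,  2.30363423e-05]), 'eef_pos': array([ 0.29517958, -0.60647055,  0.2302429 ]), 'tcp_rot': array([ 8.47784228e-01, -5.30340489e-01, -6.96559307e-04, -6.19065673e-04]), 'contact_force': array([ 0.48351004, -0.1241448 ,  0.43783703]), 'wrist_torque': array([-0.05952015,  0.01727495,  0.06486439]), 'opening': 1.0014268627673504} -0.0187
```

View pics/top0.png

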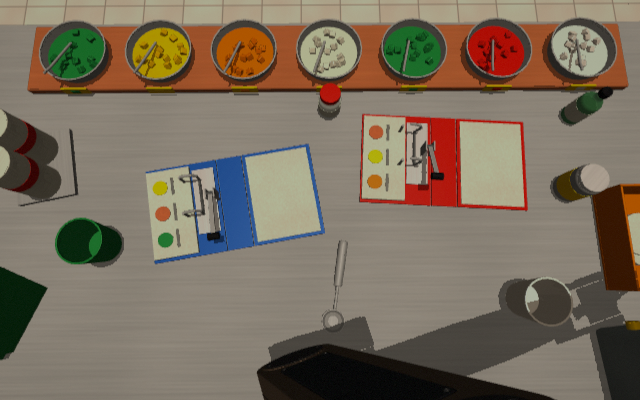

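View pics/side0.png

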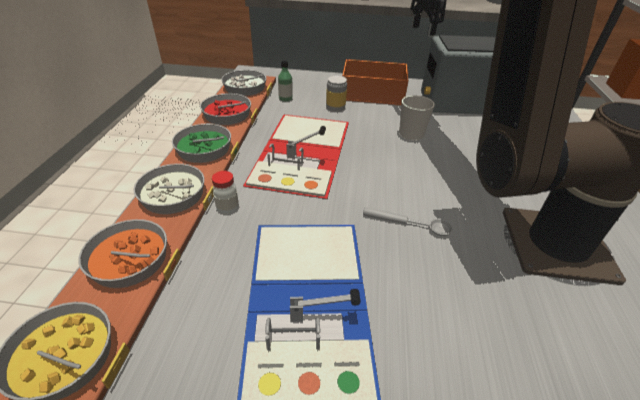

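View pics/wrist0.png

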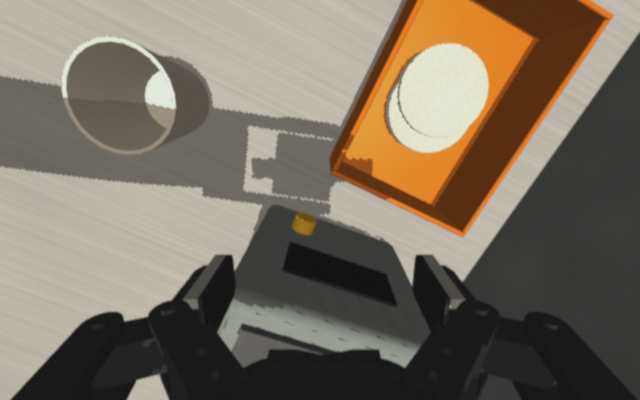

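```bash
cat > h.py <<'E'
import numpy as np, cv2
from plant import ctrl
def cam(n):
    c=ctrl.get_calibration(n); return np.array(c['mtx']),np.array(c['R']),np.array(c['t'])
def ray(n,uv):
    K,R,t=cam(n); d=R.T@np.linalg.inv(K)@np.array([*uv,1.]); return -R.T@t,d
def onz(n,uv,z):
    o,d=ray(n,uv); return o+d*(z-o[2])/d[2]
def proj(n,X):
    K,R,t=cam(n); p=K@(R@np.asarray(X)+t); return p[:2]/p[2]
E
python3 - <<'E'
from h import *
im=cv2.imread("pics/top0.png"); 
for n,(x0,x1,y0,y1) in {"top":(345,540,105,218)}.items():
    b,g,r=[im[:,:,i].astype(int) for i in range(3)]
    m=((r>110)&(g<60)&(b<60)).astype(np.uint8); z=np.zeros_like(m); z[y0:y1,x0:x1]=m[y0:y1,x0:x1]
    pts=np.argwhere(z)[:,::-1].astype(np.float32)
    P=np.array([onz("top",p,0.003)[:2] for p in pts],np.float32)
    rect=cv2.minAreaRect(P); print(len(P),rect); print(cv2.boxPoints(rect))
for n,box in {"top":(350,100,120*1+60,120),"side":(235,105,125,100)}.items():
    im=cv2.imread(f"pics/{n}0.png"); x,y,w,h=box
    c=im[y:y+h,x:x+w]; s=min(800//w,600//h); cv2.imwrite(f"pics/{n}0c.png",cv2.resize(c,None,fx=s,fy=s,interpolation=cv2.INTER_CUBIC)); print(n,s)
E
```

```text
Traceback (most recent call last):
  File "h.py", line 8, in onz
    o,d=ray(n,uv); return o+d*(z-o[2])/d[2]
        ~~~^^^^^^
  File "h.py", line 6, in ray
    K,R,t=cam(n); d=R.T@np.linalg.inv(K)@np.array([*uv,1.]); return -R.T@t,d
          ~~~^^^
  File "h.py", line 4, in cam
    c=ctrl.get_calibration(n); return np.array(c['mtx']),np.array(c['R']),np.array(c['t'])
ValueError: time passes only in moves, steps and waits
```

```bash
sed -i 's/^def cam(n):/import functools\n@functools.lru_cache(None)\ndef cam(n):/' h.py
python3 - <<'E'
from h import *
im=cv2.imread("pics/top0.png"); 
for n,(x0,x1,y0,y1) in {"top":(345,540,105,218)}.items():
    b,g,r=[im[:,:,i].astype(int) for i in range(3)]
    m=((r>110)&(g<60)&(b<60)).astype(np.uint8); z=np.zeros_like(m); z[y0:y1,x0:x1]=m[y0:y1,x0:x1]
    pts=np.argwhere(z)[:,::-1].astype(np.float32)
    P=np.array([onz("top",p,0.003)[:2] for p in pts],np.float32)
    rect=cv2.minAreaRect(P); print(len(P),rect); print(cv2.boxPoints(rect))
for n,box in {"top":(350,100,120*1+60,120),"side":(235,105,125,100)}.items():
    im=cv2.imread(f"pics/{n}0.png"); x,y,w,h=box
    c=im[y:y+h,x:x+w]; s=min(800//w,600//h); cv2.imwrite(f"pics/{n}0c.png",cv2.resize(c,None,fx=s,fy=s,interpolation=cv2.INTER_CUBIC)); print(n,s)
E
```

```text
3718 ((0.6088089346885681, -0.2649146616458893), (0.3841479420661926, 0.21427658200263977), 86.558837890625)
[[ 0.49033487 -0.45021152]
 [ 0.70422506 -0.46307313]
 [ 0.727283   -0.0796178 ]
 [ 0.5133928  -0.06675619]]
top 4
side 6
```

View pics/top0c.png

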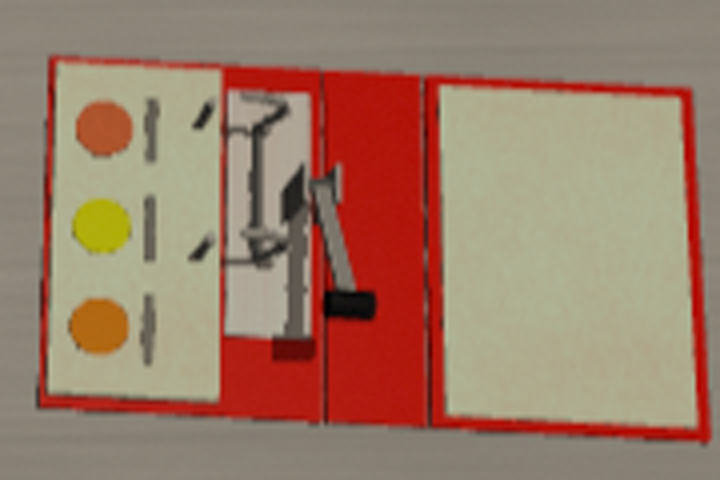

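View pics/side0c.png

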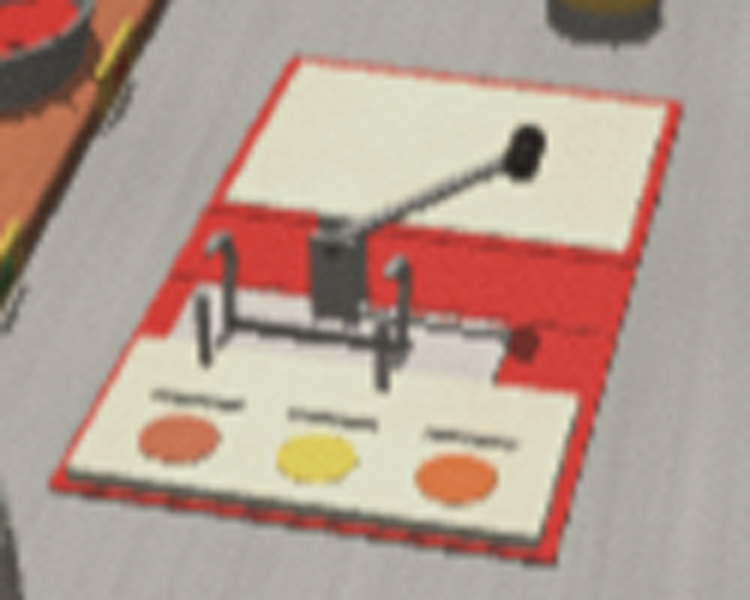

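```bash
cat >> h.py <<'E'
yaw=-0.0600; C=np.array([0.6088,-0.2649,0]); Rf=np.array([[np.cos(yaw),-np.sin(yaw),0],[np.sin(yaw),np.cos(yaw),0],[0,0,1]])
def F(x,y,z): return C+Rf@np.array([x,y,z])
def tip(a,r=.1): return F(.02-r*np.cos(a),.0425,.045+r*np.sin(a))
E
python3 - <<'E'
from h import *
from scipy.optimize import minimize_scalar
t=np.array([437.5,176.25]); s=np.array([322.3,130.5])
for f in (lambda a:np.linalg.norm(proj("top",tip(a))-t), lambda a:np.linalg.norm(proj("side",tip(a))-s)):
    r=minimize_scalar(f,bounds=(0,1.25),method='bounded'); print(r.x,r.fun)
# triangulate
A=[];b=[]
for n,p in (("top",t),("side",s)):
    o,d=ray(n,p); d/=np.linalg.norm(d); M=np.eye(3)-np.outer(d,d); A.append(M); b.append(M@o)
X=np.linalg.lstsq(np.vstack(A),np.hstack(b),rcond=None)[0]
print("tri",X, "file frame",Rf.T@(X-C))
for a in (.4,.5,.6,.7,.8,1.25,0): print(a,tip(a),proj("top",tip(a)),proj("side",tip(a)))
print("hinge",F(.02,.0425,.045),proj("top",F(.02,.0425,.045)),proj("side",F(.02,.0425,.045)))
from scipy.spatial.transform import Rotation as Ro
print(Ro.from_quat(ctrl.get_state()['tcp_rot']).as_matrix().round(4))
E
```

```text
0.5795814766065132 0.7401717250500387
0.5529052464638948 0.070257495907348
tri [ 0.54727886 -0.22102548  0.096434  ] file frame [-0.06404133  0.04010651  0.096434  ]
0.4 [ 0.53937212 -0.21815271  0.08394183] [434.63392161 181.74918225] [324.72502358 135.45320258]
0.5 [ 0.54371214 -0.21841342  0.09294255] [435.85679225 178.72296946] [323.19491257 132.21581232]
0.6 [ 0.54892744 -0.21872671  0.10146425] [437.03139247 175.28734656] [321.30721383 129.06650276]
0.7 [ 0.55496589 -0.21908946  0.10942177] [438.14168379 171.47478819] [319.07823967 126.04272104]
0.8 [ 0.56176718 -0.21949802  0.11673561] [439.17188744 167.32524892] [316.52926283 123.18128097]
1.25 [ 0.59983699 -0.22178496  0.13989846] [442.43918486 145.88632415] [301.90104473 113.21290559]
0 [ 0.53149243 -0.21767936  0.045     ] [429.57143417 189.3705953 ] [327.11479967 148.54581897]
hinge [ 0.63131248 -0.22367576  0.045     ] [429.35951174 146.05623375] [290.60648769 143.82658233]
[[ 4.375e-01 -8.992e-01 -5.000e-04]
 [-8.992e-01 -4.375e-01  1.800e-03]
 [-1.800e-03 -3.000e-04 -1.000e+00]]
```

```bash
cat >> h.py <<'E'
from scipy.spatial.transform import Rotation as Ro
Rt=Ro.from_matrix(np.column_stack([-Rf[:,1],-Rf[:,0],[0,0,-1]]))
def delta(p):
    s=ctrl.get_state(); R=Ro.from_quat(s['tcp_rot'])
    return (R.inv().apply(np.array(p)-s['eef_pos'])).round(4), (R.inv()*Rt).as_rotvec().round(4)
E
python3 - <<'E'
from h import *
t=tip(.565); print(t, np.linalg.det(Rt.as_matrix())); print(delta([t[0],t[1],.2]))
E
```

```text
[ 0.5470056  -0.21861127  0.09854158] 0.9999999999999998
(array([-0.2386, -0.3961,  0.0308]), array([2.000e-04, 1.900e-03, 5.128e-01]))
```

```bash
python3 -m jog '[{"grip":0,"xyz":[-0.01,-0.0165,0.001],"dr":[0,0,0.02]},{"grip":0,"xyz":[-0.03,-0.05,0.004],"dr":[0,0,0.06]},{"grip":0,"xyz":[-0.05,-0.083,0.006],"dr":[0,0,0.12]},{"grip":0,"xyz":[-0.07,-0.116,0.009],"dr":[0,0,0.18]},{"grip":0,"xyz":[-0.09,-0.149,0.012],"dr":[0,0,0.24]},{"grip":0,"xyz":[-0.11,-0.182,0.014],"dr":[0,0,0.3]},{"grip":0,"xyz":[-0.13,-0.215,0.017],"dr":[0,0,0.36]},{"grip":0,"xyz":[-0.15,-0.248,0.02],"dr":[0,0,0.4]},{"grip":0.2,"xyz":[-0.17,-0.281,0.022],"dr":[0,0,0.44]},{"grip":0.3,"xyz":[-0.19,-0.315,0.025],"dr":[0,0,0.47]},{"grip":0.4,"xyz":[-0.21,-0.35,0.027],"dr":[0,0,0.5]},{"grip":0.4,"xyz":[-0.224,-0.373,0.029],"dr":[0,0,0.513]}]'
python3 - <<'E'
from h import *
t=tip(.565); print(delta([t[0],t[1],.2]))
E
```

```text
time: 1.15
eef_pos: [0.5339, -0.2392, 0.2019]
tcp_rot: [-0.686, 0.728, 0.0, 0.0]
contact_force: [-0.4, -1.1, 0.3]
opening: 0.598
(array([-0.0213, -0.0119,  0.0019]), array([0.    , 0.0011, 0.0003]))
```

```bash
python3 -m jog '[{"grip":0.4,"xyz":[-0.014,-0.009,0.002],"dr":[0,0,0]},{"grip":0.4,"xyz":[-0.0145,-0.0095,0.002],"dr":[0,0,0]},{"grip":0.4,"xyz":[-0.0145,-0.0095,0.002],"dr":[0,0,0]},{"grip":0.4,"xyz":[-0.0145,-0.0095,0.002],"dr":[0,0,0]}]'
cat >> h.py <<'E'
def wcam(s):
    c=ctrl.get_calibration("wrist"); T=np.eye(4); T[:3,:3]=Ro.from_quat(s['tcp_rot']).as_matrix(); T[:3,3]=s['eef_pos']
    return np.array(c['mtx']), T@np.array(c['hand_eye'])
def wproj(s,X):
    K,T=wcam(s); p=np.linalg.inv(T)@np.append(X,1); p=K@p[:3]; return (p[:2]/p[2]).round(1)
E
python3 - <<'E'
from h import *
s=ctrl.get_state(); im=ctrl.read_camera("wrist"); cv2.imwrite("pics/w1.png",im[:,:,::-1]); cv2.imwrite("pics/s1.png",ctrl.read_camera("side")[:,:,::-1])
t=tip(.565); print(s['eef_pos'],delta([t[0],t[1],.2]), wproj(s,t),wproj(s,tip(.5)),wproj(s,tip(.63)),wproj(s,F(.02,.0425,.045)))
for c in ((-.1075,-.1925),(-.1075,.1925),(.1075,.1925),(.1075,-.1925)): print(c,wproj(s,F(*c,.003)))
E
```

```text
time: 1.48
eef_pos: [0.5427, -0.2289, 0.2002]
tcp_rot: [-0.685, 0.728, 0.0, -0.0]
contact_force: [-1.0, -0.4, 0.3]
opening: 0.601
[ 0.54273478 -0.22893798  0.20016506] (array([-0.0112, -0.0038,  0.0004]), array([ 0.0001, -0.0003, -0.0017])) [310.4 195.6] [310.7 197.4] [310.  193.1] [311.7  90.2]
(-0.1075, -0.1925) [515.6 207.8]
(-0.1075, 0.1925) [185.8 207.7]
(0.1075, 0.1925) [155.8  -4.8]
(0.1075, -0.1925) [557.5  -4.7]
```

View pics/w1.png

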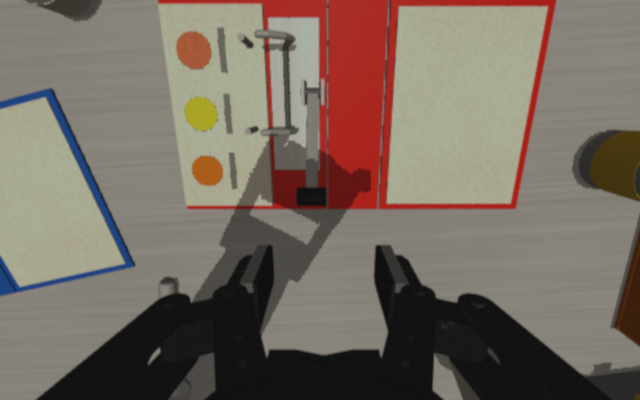

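View pics/s1.png

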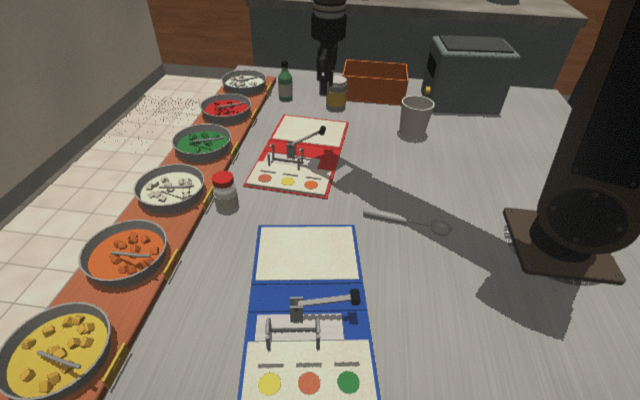

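```bash
python3 -m jog '[{"grip":0.4,"xyz":[-0.005,-0.002,0],"dr":[0,0,-0.001]},{"grip":0.4,"xyz":[-0.0102,-0.0038,0.01],"dr":[0,0,-0.0017]},{"grip":0.4,"xyz":[-0.0102,-0.0038,0.03],"dr":[0,0,-0.0017]},{"grip":0.4,"xyz":[-0.0102,-0.0038,0.05],"dr":[0,0,-0.0017]},{"grip":0.4,"xyz":[-0.0102,-0.0038,0.07],"dr":[0,0,-0.0017]},{"grip":0.4,"xyz":[-0.0102,-0.0038,0.09],"dr":[0,0,-0.0017]},{"grip":0.4,"xyz":[-0.0102,-0.0038,0.105],"dr":[0,0,-0.0017]},{"grip":0.4,"xyz":[-0.0102,-0.0038,0.115],"dr":[0,0,-0.0017]},{"grip":0.4,"xyz":[-0.0102,-0.0038,0.12],"dr":[0,0,-0.0017]},{"grip":0.4,"xyz":[-0.0102,-0.0038,0.12],"dr":[0,0,-0.0017]},{"grip":0.4,"xyz":[-0.0102,-0.0038,0.12],"dr":[0,0,-0.0017]}]'
python3 - <<'E'
from h import *
s=ctrl.get_state(); im=ctrl.read_camera("wrist"); cv2.imwrite("pics/w2.png",im[:,:,::-1]); im=ctrl.read_camera("side")
cv2.imwrite("pics/s2.png",cv2.resize(im[90:210,230:370,::-1],None,fx=5,fy=5,interpolation=cv2.INTER_CUBIC))
t=tip(.565); print(s['eef_pos'],delta([t[0],t[1],t[2]-.0187]), wproj(s,t))
E
```

```text
time: 2.5
eef_pos: [0.5478, -0.2187, 0.0807]
tcp_rot: [-0.686, 0.728, -0.0, 0.0]
contact_force: [0.7, 0.6, 0.1]
opening: 0.598
[ 0.54783474 -0.21867773  0.08072744] (array([-0.0003,  0.0014,  0.0018]), array([-0.0022, -0.0011,  0.0014])) [322.6 278.5]
```

View pics/w2.png

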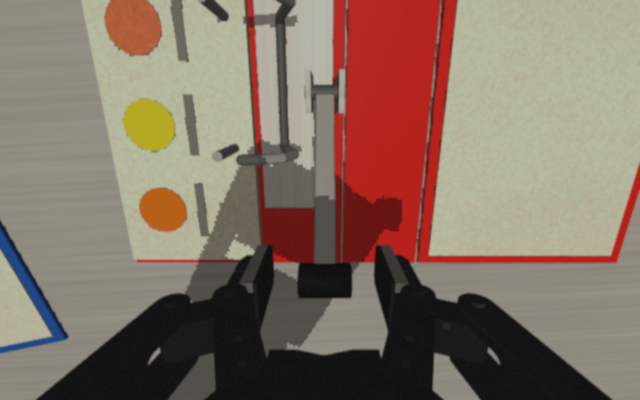

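View pics/s2.png

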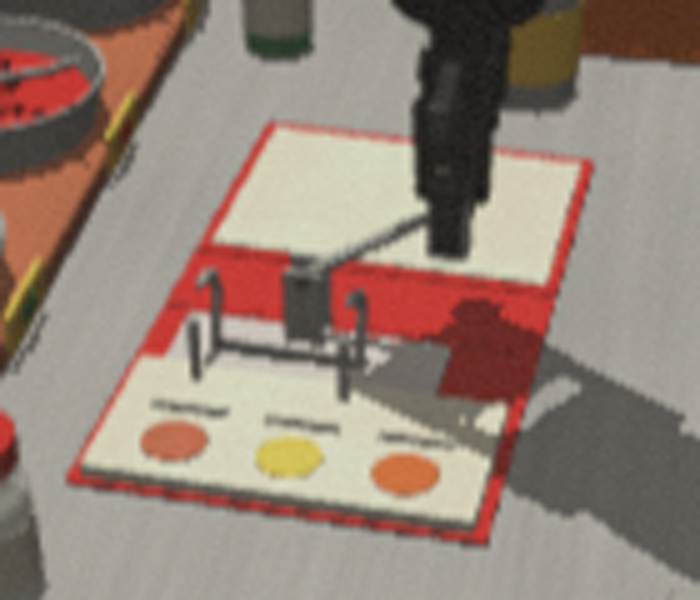

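The roll is at (325, 281), centred between the jaws at columns 270 to 376, and the prediction was (323, 279). I'll close on it.

```bash
python3 -m jog '[{"grip":0.6,"xyz":[0,0.001,0.002],"dr":[0,0,0]},{"grip":0.7,"xyz":[0,0.001,0.002],"dr":[0,0,0]},{"grip":0.8,"xyz":[0,0.001,0.002],"dr":[0,0,0]},{"grip":0.9,"xyz":[0,0.001,0.002],"dr":[0,0,0]},{"grip":0.9,"xyz":[0,0.001,0.002],"dr":[0,0,0]},{"grip":0.9,"xyz":[0,0.001,0.002],"dr":[0,0,0]},{"grip":0.9,"xyz":[0,0.001,0.002],"dr":[0,0,0]},{"grip":0.9,"xyz":[0,0.001,0.002],"dr":[0,0,0]}]' 40
python3 - <<'E'
from h import *
s=ctrl.get_state(); im=ctrl.read_camera("wrist"); cv2.imwrite("pics/w3.png",im[:,:,::-1])
print(s['eef_pos'])
t0=tip(.565)
for a in (.65,.75,.85,.95,1.05,1.15,1.22,1.25): print(a, Rt.inv().apply(tip(a)-t0).round(4))
print()
t0=tip(1.22)
for a in (1.1,1,.9,.8,.7,.6,.5,.4,.3,.2,.1,.0): print(a, Rt.inv().apply(tip(a)-t0).round(4))
E
```

```text
time: 3.27
eef_pos: [0.5466, -0.2189, 0.0789]
tcp_rot: [-0.686, 0.727, -0.0, -0.0]
contact_force: [-3.4, -1.0, 4.2]
opening: 0.271
[ 0.54660281 -0.21891246  0.07893953]
0.65 [ 0.     -0.0049 -0.007 ]
0.75 [-0.     -0.0113 -0.0146]
0.85 [-0.     -0.0185 -0.0216]
0.95 [ 0.     -0.0263 -0.0278]
1.05 [ 0.     -0.0347 -0.0332]
1.15 [ 0.     -0.0436 -0.0377]
1.22 [ 0.     -0.0501 -0.0404]
1.25 [-0.     -0.0529 -0.0414]

1.1 [-0.      0.011   0.0048]
1 [-0.      0.0197  0.0098]
0.9 [-0.      0.0278  0.0156]
0.8 [-0.      0.0353  0.0222]
0.7 [-0.      0.0421  0.0295]
0.6 [-0.      0.0482  0.0374]
0.5 [-0.      0.0534  0.046 ]
0.4 [-0.      0.0577  0.055 ]
0.3 [-0.      0.0612  0.0644]
0.2 [-0.      0.0636  0.074 ]
0.1 [-0.      0.0651  0.0839]
0.0 [-0.      0.0656  0.0939]
```

View pics/w3.png

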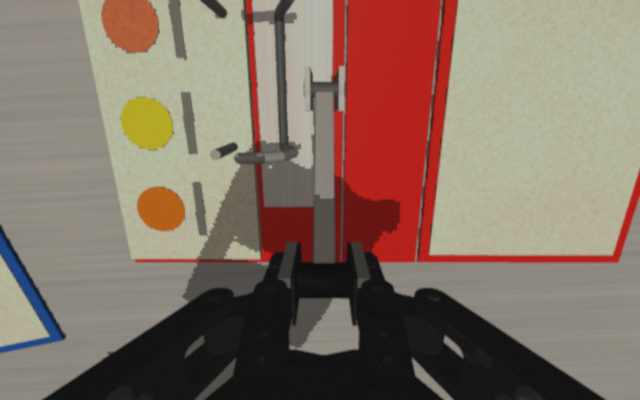

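The jaws hold the roll: the opening is 23 mm and the roll is 24 mm long. Next I'll lift it along the arc.

```bash
python3 -m jog '[{"grip":0.9,"xyz":[0,-0.0025,-0.0035],"dr":[0,0,0]},{"grip":0.9,"xyz":[0,-0.0049,-0.007],"dr":[0,0,0]},{"grip":0.9,"xyz":[0,-0.008,-0.011],"dr":[0,0,0]},{"grip":0.9,"xyz":[0,-0.0113,-0.0146],"dr":[0,0,0]},{"grip":0.9,"xyz":[0,-0.0185,-0.0216],"dr":[0,0,0]},{"grip":0.9,"xyz":[0,-0.0263,-0.0278],"dr":[0,0,0]},{"grip":0.9,"xyz":[0,-0.0347,-0.0332],"dr":[0,0,0]},{"grip":0.9,"xyz":[0,-0.0436,-0.0377],"dr":[0,0,0]},{"grip":0.9,"xyz":[0,-0.0501,-0.0404],"dr":[0,0,0]},{"grip":0.9,"xyz":[0,-0.0501,-0.0404],"dr":[0,0,0]},{"grip":0.9,"xyz":[0,-0.0501,-0.0404],"dr":[0,0,0]},{"grip":0.9,"xyz":[0,-0.0501,-0.0404],"dr":[0,0,0]}]'
python3 - <<'E'
from h import *
s=ctrl.get_state(); im=ctrl.read_camera("wrist"); cv2.imwrite("pics/w4.png",im[:,:,::-1]); im=ctrl.read_camera("side")
cv2.imwrite("pics/s4.png",cv2.resize(im[90:210,230:370,::-1],None,fx=5,fy=5,interpolation=cv2.INTER_CUBIC))
g=s['eef_pos']+[0,0,.0187]; h=Rf.T@(g-C); print(s['eef_pos'],s['contact_force'],h,np.arctan2(h[2]-.045,.02-h[0]),np.hypot(h[2]-.045,.02-h[0]))
E
```

```text
time: 4.32
eef_pos: [0.5954, -0.2217, 0.1173]
tcp_rot: [-0.686, 0.727, 0.001, -0.001]
contact_force: [-2.0, -4.7, -0.8]
opening: 0.273
[ 0.5953844  -0.2217416   0.11729698] [-2.04827259 -4.74630689 -0.77857827] [-0.01597941  0.04227629  0.13599698] 1.1942692795525724 0.09785176309177887
```

View pics/w4.png

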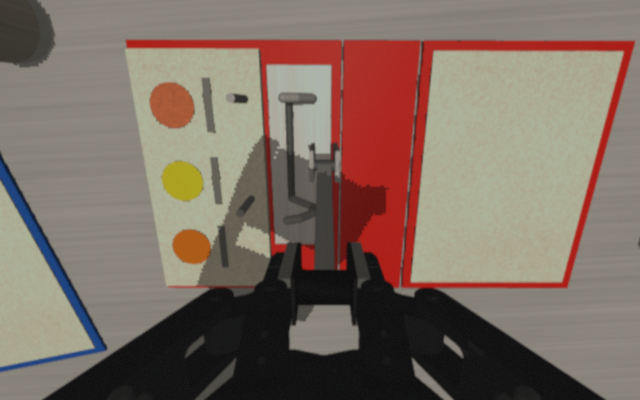

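View pics/s4.png

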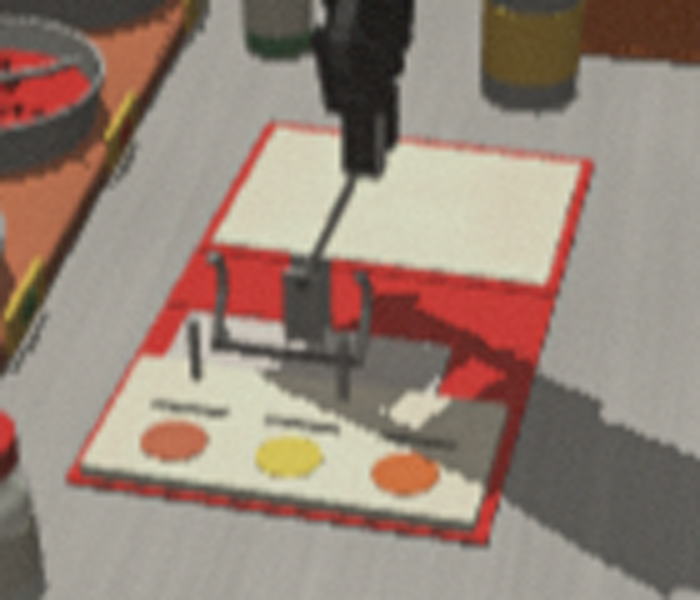

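```bash
python3 -m jog '[{"grip":0.9,"xyz":[0,-0.0028,-0.001],"dr":[0,0,0]},{"grip":0.9,"xyz":[0,-0.0028,-0.001],"dr":[0,0,0]},{"grip":0.9,"xyz":[0,-0.0028,-0.001],"dr":[0,0,0]},{"grip":0.9,"xyz":[0,-0.0028,-0.001],"dr":[0,0,0]}]'
python3 - <<'E'
from h import *
s=ctrl.get_state(); 
g=s['eef_pos']+[0,0,.0187]; h=Rf.T@(g-C); print(s['eef_pos'],s['contact_force'],h,np.arctan2(h[2]-.045,.02-h[0]),np.hypot(h[2]-.045,.02-h[0]))
im=ctrl.read_camera("top")
cv2.imwrite("pics/t5.png",cv2.resize(im[100:220,350:530,::-1],None,fx=4,fy=4,interpolation=cv2.INTER_CUBIC))
t0=tip(1.25)
for a in (1.15,1.05,.95,.85,.75,.65,.55,.45,.35,.25,.15,.07,.0): print(a, Rt.inv().apply(tip(a)-t0).round(4))
E
```

```text
time: 4.75
eef_pos: [0.5972, -0.2218, 0.1179]
tcp_rot: [-0.686, 0.727, 0.002, -0.002]
contact_force: [-5.5, -5.6, -1.0]
opening: 0.271
[ 0.59719057 -0.22183917  0.11794981] [-5.48720418 -5.64212898 -1.01094854] [-0.01417064  0.0422872   0.13664981] 1.213921391159782 0.09781268400829969
1.15 [0.     0.0093 0.0036]
1.05 [0.     0.0182 0.0082]
0.95 [0.     0.0266 0.0136]
0.85 [-0.      0.0345  0.0198]
0.75 [-0.      0.0416  0.0267]
0.65 [0.     0.0481 0.0344]
0.55 [0.     0.0537 0.0426]
0.45 [-0.      0.0585  0.0514]
0.35 [-0.      0.0624  0.0606]
0.25 [0.     0.0654 0.0702]
0.15 [0.     0.0673 0.08  ]
0.07 [0.     0.0682 0.0879]
0.0 [-0.      0.0685  0.0949]
```

View pics/t5.png

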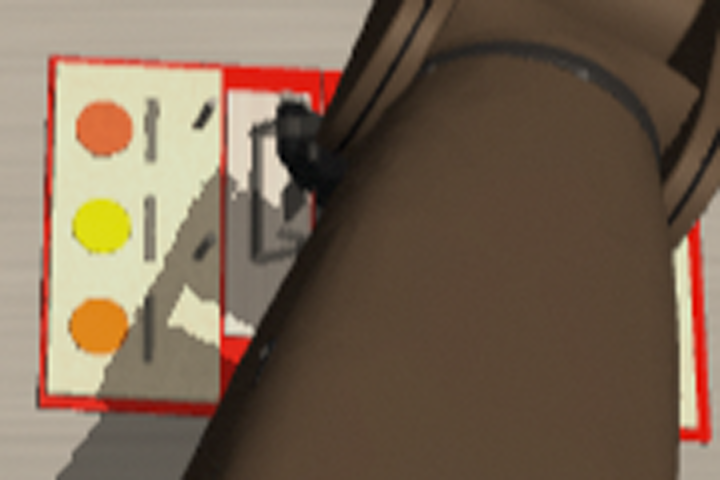

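```bash
python3 -m jog '[{"grip":0.9,"xyz":[0,0.0093,0.0036],"dr":[0,0,0]},{"grip":0.9,"xyz":[0,0.0182,0.0082],"dr":[0,0,0]},{"grip":0.9,"xyz":[0,0.0266,0.0136],"dr":[0,0,0]},{"grip":0.9,"xyz":[0,0.0345,0.0198],"dr":[0,0,0]},{"grip":0.9,"xyz":[0,0.0416,0.0267],"dr":[0,0,0]},{"grip":0.9,"xyz":[0,0.0481,0.0344],"dr":[0,0,0]},{"grip":0.9,"xyz":[0,0.0537,0.0426],"dr":[0,0,0]},{"grip":0.9,"xyz":[0,0.0585,0.0514],"dr":[0,0,0]},{"grip":0.9,"xyz":[0,0.0624,0.0606],"dr":[0,0,0]},{"grip":0.9,"xyz":[0,0.0654,0.0702],"dr":[0,0,0]},{"grip":0.9,"xyz":[0,0.0673,0.08],"dr":[0,0,0]},{"grip":0.9,"xyz":[0,0.0682,0.0879],"dr":[0,0,0]}]'
python3 - <<'E'
from h import *
s=ctrl.get_state(); 
g=s['eef_pos']+[0,0,.0187]; h=Rf.T@(g-C); print(s['eef_pos'],s['contact_force'],h,np.arctan2(h[2]-.045,.02-h[0]),np.hypot(h[2]-.045,.02-h[0]))
E
```

```text
time: 5.8
eef_pos: [0.5316, -0.218, 0.0325]
tcp_rot: [-0.686, 0.728, -0.001, 0.0]
contact_force: [-1.9, -2.0, 7.0]
opening: 0.273
[ 0.53158686 -0.21801926  0.03249899] [-1.91927445 -2.03987468  7.01010311] [-0.07988536  0.04216637  0.05119899] 0.06198154452044851 0.1000775321375209
```

```bash
python3 -m jog '[{"grip":0.9,"xyz":[0,0,0.003],"dr":[0,0,0]},{"grip":0.9,"xyz":[0,0,0.006],"dr":[0,0,0]},{"grip":0.9,"xyz":[0,0,0.008],"dr":[0,0,0]},{"grip":0.9,"xyz":[0,0,0.008],"dr":[0,0,0]},{"grip":0.9,"xyz":[0,0,0.008],"dr":[0,0,0]}]'
python3 - <<'E'
from h import *
s=ctrl.get_state(); 
g=s['eef_pos']+[0,0,.0187]; h=Rf.T@(g-C); print(s['eef_pos'],s['contact_force'],h,np.arctan2(h[2]-.045,.02-h[0]),np.hypot(h[2]-.045,.02-h[0]))
im=ctrl.read_camera("side")
cv2.imwrite("pics/s6.png",cv2.resize(im[90:210,230:370,::-1],None,fx=5,fy=5,interpolation=cv2.INTER_CUBIC))
E
```

```text
time: 6.22
eef_pos: [0.5312, -0.2179, 0.0241]
tcp_rot: [-0.686, 0.728, -0.001, 0.0]
contact_force: [-2.1, -4.1, 3.3]
opening: 0.272
[ 0.53122799 -0.21790595  0.02407752] [-2.06398074 -4.13913061  3.25186588] [-0.08025038  0.04225796  0.04277752] -0.022165706657841094 0.10027501018940445
```

View pics/s6.png

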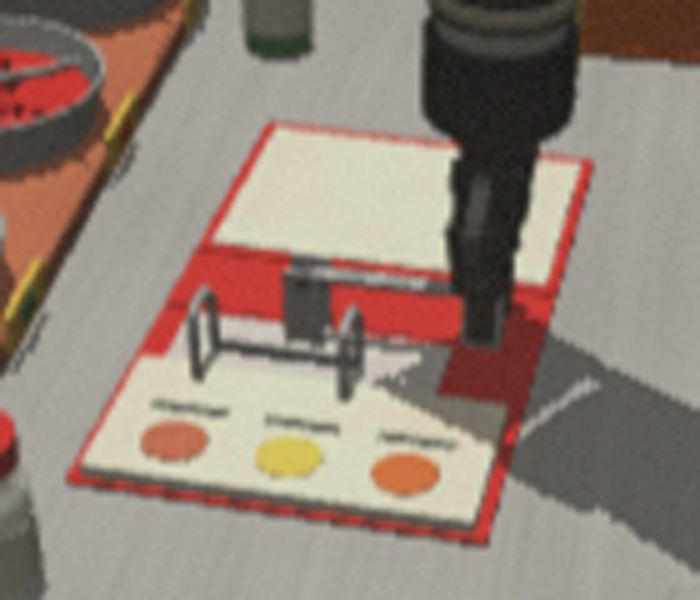

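The lever is level and the rings, near (200, 330) and (350, 350) in the crop, are shut. I'll release and back off upward.

```bash
python3 -m jog '[{"grip":0.65,"xyz":[0,0,0],"dr":[0,0,0]},{"grip":0.5,"xyz":[0,0,0],"dr":[0,0,0]},{"grip":0.4,"xyz":[0,0,0],"dr":[0,0,0]},{"grip":0.4,"xyz":[0,0,0],"dr":[0,0,0]},{"grip":0.4,"xyz":[0,0,-0.01],"dr":[0,0,0]},{"grip":0.4,"xyz":[0,0,-0.025],"dr":[0,0,0]},{"grip":0.4,"xyz":[0,0,-0.045],"dr":[0,0,0]},{"grip":0.4,"xyz":[0,0,-0.07],"dr":[0,0,0]},{"grip":0.4,"xyz":[0,0,-0.095],"dr":[0,0,0]},{"grip":0.4,"xyz":[0,0,-0.12],"dr":[0,0,0]},{"grip":0.4,"xyz":[0,0,-0.14],"dr":[0,0,0]},{"grip":0.4,"xyz":[0,0,-0.15],"dr":[0,0,0]}]'
python3 -m jog '[{"grip":0.4,"xyz":[0,0,0],"dr":[0,0,0]},{"grip":0.4,"xyz":[0,0,0],"dr":[0,0,0]},{"grip":0.4,"xyz":[0,0,0],"dr":[0,0,0]}]'
python3 - <<'E'
from h import *
s=ctrl.get_state(); print(s['eef_pos'],s['contact_force'],s['opening'])
im=ctrl.read_camera("side")
cv2.imwrite("pics/s7.png",im[:,:,::-1])
cv2.imwrite("pics/s7c.png",cv2.resize(im[90:210,230:370,::-1],None,fx=5,fy=5,interpolation=cv2.INTER_CUBIC))
for a in (0,.17): print(proj("side",tip(a)),(proj("side",tip(a))-[230,90])*5)
E
```

```text
time: 7.27
eef_pos: [0.5326, -0.2181, 0.178]
tcp_rot: [-0.686, 0.727, -0.003, 0.001]
contact_force: [0.2, -0.1, -0.7]
opening: 0.602
time: 7.52
eef_pos: [0.5303, -0.2169, 0.1721]
tcp_rot: [-0.686, 0.727, 0.001, -0.0]
contact_force: [-0.4, 0.0, -0.6]
opening: 0.597
[ 0.5303054  -0.21692335  0.17208457] [-0.39319701  0.0187193  -0.59308395] 0.59677207997073
[327.11479967 148.54581897] [485.57399836 292.72909483]
[326.83416475 143.03075733] [484.17082373 265.15378663]
```

View pics/s7.png

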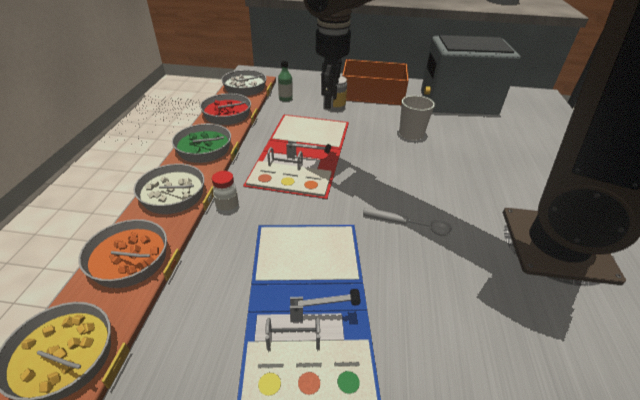

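View pics/s7c.png

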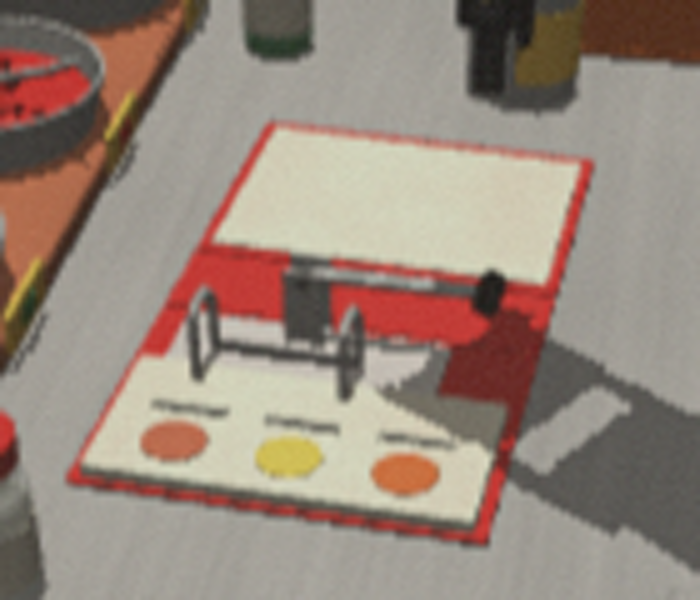

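The red roll is at (488, 293) in the crop; level predicts (486, 293). The rings are shut, and the blue grip is still at (355, 297), as in the first picture. The arm is clear.

```bash
python3 -c "
from plant import ctrl
print(ctrl.sign_off())"
```

```text
the job is handed in; nothing more can be done
None
```

I gripped the red lever's roll across its ends and swung it up to about 1.21 rad, worked out from the tool position and the fitted file pose. I held it there for about 0.3 s, pressed it down to level, let go and backed straight up. The job was handed in at about 7.6 s; sign-off reports no verdict.

**Last checks:**
- **Red lever:** in the side picture its grip sits within about 1 pixel of where a fully lowered lever should be, and the rings are shut.
- **Blue lever:** its grip is at the same pixel as in the first picture.
- **Robot:** the gripper is open and about 12 cm above the lever, with only sensor noise on the force reading.

The tool position put the pressed-down angle at -0.02 rad, slightly past level, and the radius at full lift at 98 mm instead of 100 mm. Both fit the roughly 2 mm calibration error. No check failed.

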